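Roll the dowel onto the mat's line

ROBOT

A 7-joint arm with a two-finger parallel gripper is mounted at the origin on a cart in front of the work surface, level with it; the furniture and walls round the work are solid. World frame = base frame: x ahead of the robot, y to its left, z up, the work surface at z = 0. Lengths are in m, angles in degrees, forces in N, time in s.
With the tool pointing down it reaches from about 0.375 to 0.925 m from the base axis. Payload 3.1 kg.
Tool frame: the origin (TCP) lies midway between the tips of the shut fingers; the grasp point (between the pads) lies 19 mm behind it (grip_point_offset is the z of the grasp point in the tool frame, in m); z points along the fingers, y is the line along which they close (so a half turn about z gives the same grasp; the last joint's range is limited). The gripper opens to 85 mm and grips with 20 to 120 N. Pads are 22 mm wide; open, the fingers measure 114 mm over their backs; the gripper's body (76 mm by 85 mm) begins 54 mm behind the grasp point. The pads swing forward as they close: fully open they stand 13 mm farther back than shut.
Start: joints at [62.177, 21.939, 2.515, 91.553, -1.026, 66.532, -2.859], TCP at [0.246, -0.602, 0.231] pointing down, gripper open.
Joint ranges: [-149.38, 149.38], [-23.57, 123.04], [-84.95, 90], [0, 143.3], [-89.99, 269.99], [3.08, 112.72], [-163.45, 163.45]. Speed limits (degrees/s): [159.86, 159.86, 180, 180, 180, 180, 180].

INTERFACE

Orientations are given as [roll, pitch, yaw] about the fixed x, y, z axes, in that order (R = Rz(yaw) Ry(pitch) Rx(roll)).
In Python, from rig import reach, line_to, move_j, grip, hold, inverse_kinematics, get_state, camera, IKError, close_job, grip_point_offset gives the robot as it stands. Calls block until the motion is done:
- reach(position, orientation): joint-space move of the TCP to a pose.
- line_to(position, feed=0.15, ori=None, force_limit=None): straight line of the TCP; ori=None keeps the orientation; feed is the mean speed in m/s. With force_limit (N) it stops when the force on the tool has changed by that much, and returns True; else False.
- move_j(angles): joint-space move.
- grip(opening, f_grip=None): finger opening in m; f_grip is the grip in N (None keeps the last); returns when the fingers have stopped.
- hold(seconds).
- inverse_kinematics(position, orientation): joint angles nearest the present ones, or None.
- get_state(): the state.
- camera(name): name is "scene" or "top" or "wrist"; returns a dict with "color" (400x640x3 uint8, red, green, blue), "fx", "fy", "cx", "cy" (pixels), "R" (3x3) and "t" (3): a world point X has camera coordinates R X + t; the wrist camera has in their place "T_tool_cam" (4x4, takes a point from camera to tool coordinates, whose origin is the TCP and whose axes are the flange's). Camera axes: x right, y down, z forward; pixel columns grow to the right and rows downward; lengths in m; the calibration is good to about 2 mm. A picture is of the moment at which its call begins: read the wrist's pose just before it. There is no depth.
A pose or a line that the arm cannot do raises IKError and nothing moves.
- close_job(): hands the job in; it is judged then, once.
The state is a dict: "time_s": time; "joints": joint angles; "joint_velocities": joint speeds; "joint_efforts": joint torques, N m; "tool_pos": TCP position; "tcp_rot": TCP orientation; "ft_force": force on the tool from outside, world axes, zero at the start; "moment": the same for the moment, N m; "gripper_width": finger opening in m; "grip_force": force on a finger pad.
Only numpy, scipy, OpenCV 4.12 (cv2) and the standard library are available. Lean on these libraries where they do the work, as an engineer would, in place of code of your own. Each camera call takes 0.05 s, during which the arm holds its last target. There are 200 camera calls.

TASK

Roll the wooden dowel across the green mat by gently pushing its upper part sideways with the fingertips, until it lies along the white line, with the line under the middle of it over its whole length to within about half a centimetre. Do not grip, lift or drag it: it must get there by rolling. Leave the steel rod and everything else where they are.

Things in the scene. Friction and masses are not known exactly. Their poses are not given: they have to be found in the camera images.
- mat: green cutting mat, 160 x 250 x 4 mm, fixed on the bench, soft enough to brake rolling a little. Origin: centre of its underside (top 4 mm higher). Its x axis runs level along the one long white line, 5 mm wide, that crosses the mat through its middle (mat y = 0) over the full 160 mm; y runs level across the line. The short white ticks on the 250 mm edges are only a scale.
- dowel: smooth tan wooden cylinder, 32 mm diameter, 110 mm long, 50 to 100 g, loose on the mat, on either side of the white line, nearly parallel to it, 75 to 90 mm away. Origin: its centre, 20 mm above the bench. x axis along its length; y and z turn as it rolls. Pushed slowly from the side at its middle, 0 to 6 mm above mid height, it rolls straight (slippery, friction 0.25); it stops within a few mm when let go.
- dowel_end_a (a point): centre of one end face of the wooden dowel, 55 mm from its centre along its x axis
- dowel_end_b (a point): centre of the other end face, 55 mm from its centre against its x axis
- rod: grey steel rod of the same size (32 mm diameter, 110 mm long), lying on the mat on the other side of the white line, 75 to 90 mm from it; to be left alone. Origin and axes as for the dowel. It can roll.
- sanding_block: brown cork sanding block, 64 x 102 x 29 mm, lying left of the mat; loose, leave it alone. Origin: centre of its underside.
- electrical_tape: black roll of electrical tape lying flat, 66 mm across, 19 mm high, right of the mat; loose, leave it alone. Origin: centre of its underside.
- tape_measure: black and red pocket tape measure, 61 x 86 x 38 mm, left of the mat; loose, leave it alone. Origin: centre of its underside.
- screwdriver_flat: screwdriver with a red handle, 28 x 220 x 26 mm, lying behind the mat; loose, leave it alone. Origin: centre of its underside.
Things that resemble listed ones, but are neither listed nor needed, are in the scene too. There is more than one size of the dowel; the job needs the larger.

How it is judged:
By the outcome, as a careful person would: the job done as asked, in the order asked, and still so for the second after the job is handed in, with the robot touching nothing.
It also fails if it takes over 38 s, if anything falls off the work surface, if the arm or the gripper's body presses on something with over 40 N, if the wrist force passes 120 N, or if a joint passes its speed limit or range.

## Working session

There is one attempt and no reset: what is moved stays moved. The work goes in short steps, each a Python script; the robot and the scene stay as the last script left them, time stands still between calls to the robot, and variables do not carry over. Pictures are saved under pics/ and viewed, at most 10 in all, crops included, and the job is handed in when it is done.

```bash
mkdir -p pics; python3 - <<'E'
from rig import *
import cv2,numpy as np
for n in("top","scene"):
    c=camera(n); cv2.imwrite(f"pics/{n}0.png",c["color"][:,:,::-1])
    print(n,c["fx"],c["fy"],c["cx"],c["cy"],np.round(c["R"],4).tolist(),c["t"])
s=get_state();print(s["time_s"],s["tool_pos"],s["tcp_rot"],s["gripper_width"],grip_point_offset)
E
```

```text
top 418.953487933077 418.953487933077 321.87366902523377 198.83091267289123 [[-0.0152, -0.9998, 0.0126], [-0.9889, 0.0131, -0.1481], [0.1479, -0.0147, -0.9889]] [0.2944265  0.52905437 1.18957233]
scene 416.11447820881494 416.11447820881494 320.88190329446246 204.620659227357 [[-0.5683, -0.8228, 0.0004], [-0.4767, 0.3289, -0.8152], [0.6707, -0.4635, -0.5791]] [0.53243887 0.20778062 0.89260505]
0.1 [ 0.24544633 -0.60092801  0.22998803] [-1.79859585e+02  9.51747507e-03  2.22240210e+01] 0.08565279714493451 -0.0187
```

View pics/top0.png

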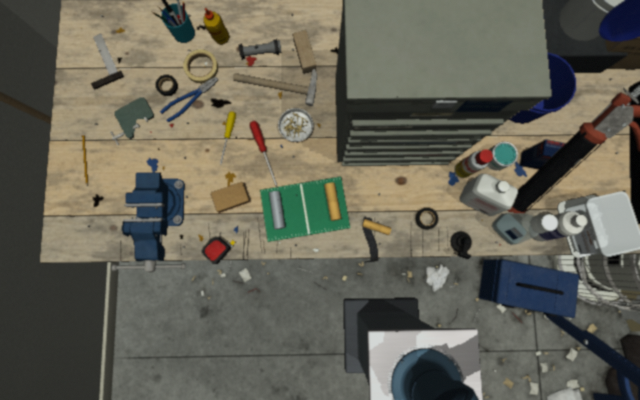

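View pics/scene0.png

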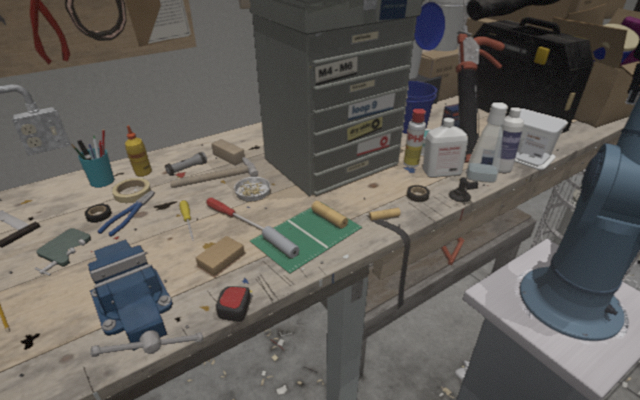

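The top view shows the green mat with the grey rod at about (276,210), the white line at (305,209) and the larger dowel at (332,200). A smaller dowel lies off the mat at (377,227). The tall cabinet stands behind and to the right of the mat, at (340..,165).

```bash
cat > h.py <<'E'
from rig import *
import cv2,numpy as np
from scipy.spatial.transform import Rotation as Ro
def cam(n):
    """image (BGR), K, camera centre C, camera-to-world rotation W"""
    s=get_state(); c=camera(n)
    K=np.array([[c["fx"],0,c["cx"]],[0,c["fy"],c["cy"]],[0,0,1]])
    if n=="wrist":
        T=np.array(c["T_tool_cam"]); B=Ro.from_euler('xyz',s["tcp_rot"],degrees=True).as_matrix()
        return c["color"][:,:,::-1].copy(),K,B@T[:3,3]+s["tool_pos"],B@T[:3,:3]
    R=np.array(c["R"]); return c["color"][:,:,::-1].copy(),K,-R.T@c["t"],R.T
def ray(p,v,z):
    _,K,C,W=v; p=np.atleast_2d(p).astype(float)
    d=(W@np.linalg.inv(K)@np.c_[p,np.ones(len(p))].T).T
    return C+d*((z-C[2])/d[:,2])[:,None]
def proj(X,v):
    _,K,C,W=v; q=(K@W.T@(np.atleast_2d(X)-C).T).T; return q[:,:2]/q[:,2:]
def biggest(m,near=None):
    cs,_=cv2.findContours(m.astype(np.uint8),cv2.RETR_EXTERNAL,cv2.CHAIN_APPROX_NONE)
    return max(cs,key=cv2.contourArea)
def rect_axis(c):
    """midpoints of the short sides of the min-area rectangle"""
    b=cv2.boxPoints(cv2.minAreaRect(c)); 
    if np.linalg.norm(b[0]-b[1])>np.linalg.norm(b[1]-b[2]): b=np.roll(b,-1,0)
    return (b[0]+b[1])/2,(b[2]+b[3])/2
def scene(v):
    hsv=cv2.cvtColor(v[0],cv2.COLOR_BGR2HSV); h,s,x=cv2.split(hsv)
    green=cv2.inRange(hsv,(65,110,40),(95,255,255))
    hull=cv2.convexHull(biggest(green)); roi=np.zeros_like(green); cv2.fillConvexPoly(roi,hull,255)
    tan=(roi>0)&(h>8)&(h<28)&(s>80)
    tan=cv2.morphologyEx(tan.astype(np.uint8),cv2.MORPH_OPEN,np.ones((3,3)))
    white=cv2.erode(roi,np.ones((3,3)))&((s<110)&(x>120)).astype(np.uint8)*255
    return hull,tan,white
E
python3 - <<'E'
from h import *
v=cam("top");print("C",v[2])
hull,tan,white=scene(v)
b=cv2.boxPoints(cv2.minAreaRect(hull));M=ray(b,v,.004);print("mat",M.round(4).tolist(),np.linalg.norm(M[0]-M[1]),np.linalg.norm(M[1]-M[2]),M.mean(0))
c=biggest(tan);print(cv2.contourArea(c),cv2.minAreaRect(c));D=ray(rect_axis(c),v,.02);print("dowel",D,np.linalg.norm(D[0]-D[1]),D.mean(0))
o=np.r_[v[0]]; o[white>0]=(0,0,255); o[tan>0]=(255,0,0);cv2.polylines(o,[hull],1,(0,255,255))
cv2.imwrite("pics/m1.png",cv2.resize(o[130:270,220:420],None,fx=4,fy=4,interpolation=0))
E
```

```text
C [0.35173341 0.30495775 1.25098049]
mat [[0.5664, 0.4732, 0.004], [0.5847, 0.3569, 0.004], [0.4325, 0.333, 0.004], [0.4151, 0.4474, 0.004]] 0.11776259510404036 0.15399313329299075 [0.49968936 0.40265196 0.004     ]Traceback (most recent call last):
  File "<stdin>", line 5, in <module>
  File "h.py", line 20, in biggest
    return max(cs,key=cv2.contourArea)
ValueError: max() iterable argument is empty
```

```bash
sed -i 's/^    hull=cv2.convexHull.*$/    big=cv2.morphologyEx(green,cv2.MORPH_CLOSE,np.ones((15,15))); hull=cv2.convexHull(biggest(big)); roi=np.zeros_like(green); cv2.fillConvexPoly(roi,hull,255)/' h.py
python3 - <<'E'
from h import *
v=cam("top")
hull,tan,white=scene(v)
o=np.r_[v[0]]; o[white>0]=(0,0,255); o[tan>0]=(255,0,0);cv2.polylines(o,[hull],1,(0,255,255))
cv2.imwrite("pics/m1.png",cv2.resize(o[130:270,220:420],None,fx=4,fy=4,interpolation=0))
b=cv2.boxPoints(cv2.minAreaRect(hull));M=ray(b,v,.004);print("mat",M.round(4).tolist(),np.linalg.norm(M[0]-M[1]),np.linalg.norm(M[1]-M[2]),M.mean(0))
for n,m,z in(("line",white,.004),("dowel",tan,.02)):
    c=biggest(m);D=ray(rect_axis(c),v,z);d=D[0]-D[1];print(n,D.round(4).tolist(),np.linalg.norm(d),D.mean(0),np.degrees(np.arctan2(d[1],d[0])))
print(ray([[343,163],[445,163],[500,212],[530,243],[462,175],[377,227]],v,0).round(3))
print(ray([[345,98],[548,95]],v,.4).round(3))
E
```

```text
mat [[0.5663, 0.4742, 0.004], [0.6056, 0.2289, 0.004], [0.4523, 0.2067, 0.004], [0.4149, 0.4478, 0.004]] 0.24842045880949146 0.15481722259047334 [0.5097522  0.33938273 0.004     ]
line [[0.5672, 0.4327, 0.004], [0.4545, 0.4166, 0.004]] 0.1137604567248553 [0.51085052 0.42465515 0.004     ] 8.101491945737369
dowel [[0.5838, 0.2655, 0.02], [0.4745, 0.246, 0.02]] 0.1110658968021418 [0.52912048 0.2557799  0.02      ] 10.131988492015246
[[ 0.649  0.22   0.   ]
 [ 0.645 -0.093  0.   ]
 [ 0.491 -0.251  0.   ]
 [ 0.397 -0.334  0.   ]
 [ 0.607 -0.143  0.   ]
 [ 0.451  0.123  0.   ]]
[[ 0.696  0.24   0.4  ]
 [ 0.698 -0.197  0.4  ]]
```

View pics/m1.png

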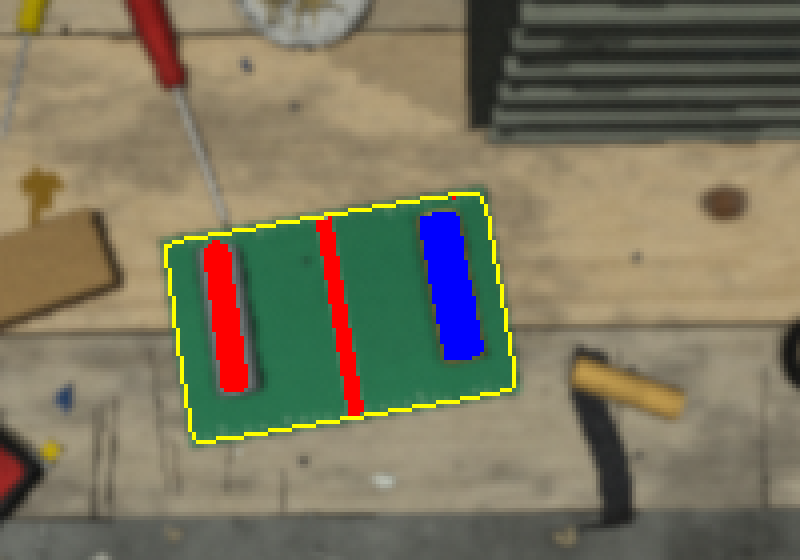

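The masks fit well: the dowel is at (0.529, 0.256), yaw about 10°. The mat centre is at (0.510, 0.339), yaw about 8.5°. The sizes match those given. The biggest white region is the rod's highlight, so I'll take the line as the white region nearest the mat centre. My plan is to push with both fingertips, opened to 50 mm along the dowel, which controls its yaw.

```bash
python3 - <<'E'
from h import *
for y in(99,-81): print(y,inverse_kinematics([.535,.2,.2],[180,0,y]))
for y in(99,-81):
    q=[inverse_kinematics(p,[180,0,y]) for p in([.4,.12,.3],[.52,.3,.019])]; print(y,[None if a is None else np.round(a) for a in q])
o=get_state()["tcp_rot"]
try:
    line_to([.25,-.36,.32],feed=.25); 
    line_to([.40,-.05,.32],feed=.25,ori=[180,0,60]); line_to([.41,.12,.30],feed=.25,ori=[180,0,99]);
except IKError as e: print("IK",e)
grip(.05,20)
try: line_to([.53,.20,.22],feed=.2,ori=[180,0,99])
except IKError as e: print("IK",e)
s=get_state();print(s["time_s"],s["tool_pos"],s["tcp_rot"],s["gripper_width"],s["joints"])
v=cam("wrist");print(v[2],v[3]@[0,0,1]);cv2.imwrite("pics/w1.png",v[0])
E
```

```text
99 [ 22.4986559   26.07546909 -58.30162972 102.25173821  24.28800051
  65.39812237 -34.63059871]
-81 [ 30.00979094  33.40370068 -70.97659917 102.00145485  33.73924688
  69.56681999 138.3253414 ]
99 [array([ 38.,  -9., -54., 114.,  -7.,  71.,  -4.]), array([  6.,  44., -52., 104.,  43.,  54., -56.])]
-81 [array([-80., -17.,  49., 118.,  14.,  74., 153.]), array([ 17.,  59., -72., 104.,  62.,  68., 113.])]
5.1583 [0.52969321 0.19977156 0.22030996] [-1.79996513e+02  2.25684380e-02  9.89961124e+01] 0.04975784148098388 [ 11.0612083   18.54465654 -42.39969131 102.25717862  13.76766675
  64.49591027 -26.85053185]
[0.51796472 0.2754888  0.36375599] [ 0.04735671 -0.29842919 -0.95325619]
```

View pics/w1.png

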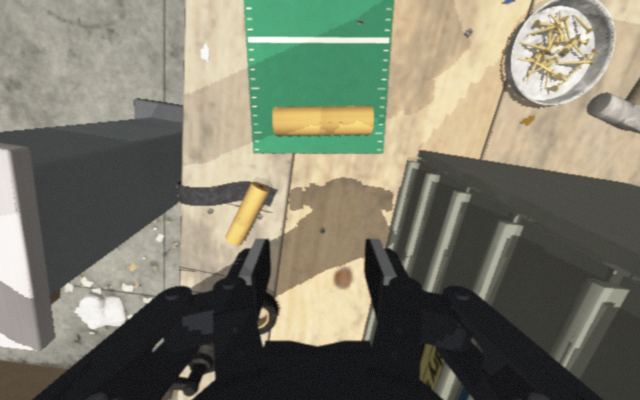

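The wrist view shows the white line at row 40, the dowel at (323,121) and the two fingertips at columns 255 and 378, with the cabinet on the right. I'll measure from this view, then descend behind the dowel.

```bash
cat >> h.py <<'E'
def measure(n="wrist"):
    """line (point, unit dir) and dowel (ends) in world xy; dowel offset from line at its ends, mm"""
    v=cam(n); _,tan,white=scene(v)
    cs,_=cv2.findContours(white,cv2.RETR_EXTERNAL,cv2.CHAIN_APPROX_NONE)
    best=None
    for c in cs:
        if cv2.contourArea(c)<40: continue
        L=ray(rect_axis(c),v,.004); w=cv2.minAreaRect(c)[1]
        e=np.linalg.norm(L[0]-L[1])/max(1e-3,1) if min(w)/max(w)<.12 else 0
        if best is None or e>best[0]: best=(e,L)
    L=best[1]; D=ray(rect_axis(biggest(tan)),v,.02)
    L=L[np.argsort(L[:,0])]; D=D[np.argsort(D[:,0])]
    u=(L[1]-L[0])[:2]; u/=np.linalg.norm(u); nrm=np.array([-u[1],u[0]])
    return v,L,D,u,nrm,(D[:,:2]-L[0,:2])@nrm*1e3
E
python3 - <<'E'
from h import *
for n in("wrist","top"):
    v,L,D,u,nr,off=measure(n)
    print(n,L.round(4).tolist(),np.linalg.norm(L[0]-L[1]),D.round(4).tolist(),np.linalg.norm(D[0]-D[1]),"yaw line",np.degrees(np.arctan2(u[1],u[0])),"dowel",np.degrees(np.arctan2(*(D[1]-D[0])[1::-1])),off)
E
```

```text
wrist [[0.4333, 0.3274, 0.004], [0.5854, 0.3513, 0.004]] 0.1539269582340157 [[0.471, 0.2473, 0.02], [0.5842, 0.2651, 0.02]] 0.11463997787194352 yaw line 8.951830272560683 dowel 8.937458388552734 [-84.98882693 -85.01758284]
top [[0.4358, 0.3274, 0.004], [0.5816, 0.3501, 0.004]] 0.14753590089096258 [[0.4744, 0.2466, 0.02], [0.5844, 0.2653, 0.02]] 0.11158927993673774 yaw line 8.862508133714677 dowel 9.610831448031659 [-85.74679977 -84.28940646]
```

```bash
cat >> h.py <<'E'
LP=np.array([.4333,.3274]); U=np.array([np.cos(np.radians(8.9)),np.sin(np.radians(8.9))]); N=np.array([-U[1],U[0]])
def tcp(along,off,z): # along from line's start, off = offset from the line
    return [*(LP+U*along+N*off),z]
def rep(n="wrist"):
    v,L,D,u,nr,off=measure(n); print(n,get_state()["time_s"],"L",L[0].round(4),np.linalg.norm(L[0]-L[1]).round(4),"D",D.mean(0).round(4),np.linalg.norm(D[0]-D[1]).round(4),"yaw",np.degrees(np.arctan2(u[1],u[0])),np.degrees(np.arctan2(*(D[1]-D[0])[1::-1])),off.round(1)); return v,off
E
python3 - <<'E'
from h import *
al=float((np.array([.5285,.256])-LP)@U); print("along",al)
O=[180,0,98.9]
line_to(tcp(al,-.140,.10),feed=.2,ori=O); line_to(tcp(al,-.140,.019),feed=.1)
print(get_state()["ft_force"])
line_to(tcp(al,-.118,.019),feed=.03); print(get_state()["ft_force"]); rep("top")
line_to(tcp(al,-.047,.019),feed=.025); print(get_state()["ft_force"])
rep("top"); hold(.3); v,_=rep(); rep("top"); cv2.imwrite("pics/w2.png",v[0])
E
```

```text
along 0.08300745763946377
[ 0.49071811 -0.47932101  0.0941608 ]
[ 0.2966963  -0.90242364 -0.10672347]
top 7.95 L [0.4358 0.3274 0.004 ] 0.148 D [0.5295 0.2552 0.02  ] 0.1116 yaw 8.862524947784738 9.442156862269105 [-86.4 -85.2]
[ 0.05580202 -0.8792492  -0.08797482]
top 10.9917 L [0.4358 0.3274 0.004 ] 0.1073 D [0.4969 0.3147 0.02  ] 0.0658 yaw 8.862504961164609 9.866972204376895 [-22.5 -21.3]
wrist 11.3417 L [0.4318 0.3273 0.004 ] 0.1566 D [0.516  0.3185 0.02  ] 0.1219 yaw 8.502572388945515 9.494299297601422 [-22.2 -20.1]
top 11.3917 L [0.4358 0.3274 0.004 ] 0.1073 D [0.4966 0.3147 0.02  ] 0.0664 yaw 8.862504961164609 9.866894724465391 [-22.5 -21.3]
```

View pics/w2.png

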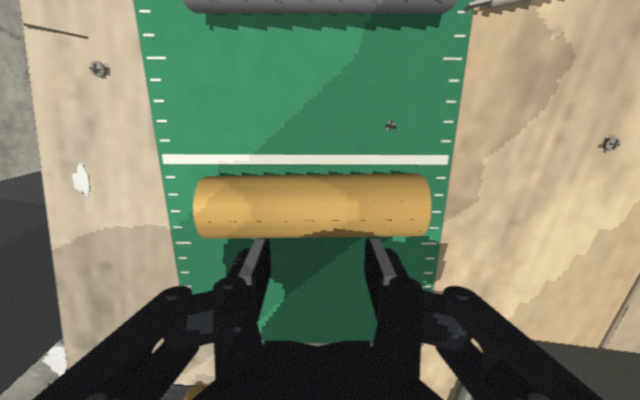

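The dowel rolled straight and is now at about (313,207), 21 mm short of the line at row 160, with both fingertips behind it. I'll continue to about 2 mm short, trim the yaw slightly, and check again.

```bash
cat >> h.py <<'E'
def ends(n="wrist",tag=None):
    """dowel centre offset from the line; the line seen through its two free stubs beyond the dowel ends"""
    v=cam(n); hull,tan,white=scene(v); D=ray(rect_axis(biggest(tan)),v,.02); D=D[np.argsort(D[:,0])]
    P=[]
    yy,xx=np.nonzero(white); W=ray(np.c_[xx,yy],v,.004)[:,:2]
    a=(W-LP)@U; o=(W-LP)@N; k=(abs(o)<.008)&(a>.008)&(a<.145)
    da=np.sort((D[:,:2]-LP)@U); stub=k&((a<da[0]-.006)|(a>da[1]+.006)) 
    f=np.polyfit(a[stub],o[stub],1); d=((D[:,:2]-LP)@N-np.polyval(f,(D[:,:2]-LP)@U))*1e3
    lo=stub&(a<.07);hi=stub&(a>.07)
    print(n,round(get_state()["time_s"],2),"stubs",lo.sum(),hi.sum(),"line yaw",(8.9+np.degrees(f[0])).round(2),"dowel ends off mm",d.round(2),"dowel len",np.linalg.norm(D[0]-D[1]).round(4))
    if tag: cv2.imwrite(f"pics/{tag}.png",v[0])
    return d
E
python3 - <<'E'
from h import *
line_to(tcp(.083,-.0283,.019),feed=.02,ori=[180,0,98.4]); print(get_state()["ft_force"],get_state()["tcp_rot"])
hold(.3); ends(tag="w3"); ends("top")
E
```

```text
[ 0.0065009  -0.3466127   0.60390927] [-1.79998999e+02  1.49331608e-02  9.83866215e+01]
wrist 12.82 stubs 112 0 line yaw -7.81 dowel ends off mm [ 0.46 37.58] dowel len 0.1223
top 12.88 stubs 17 0 line yaw 10.84 dowel ends off mm [-2.47 -4.58] dowel len 0.0606
```

View pics/w3.png

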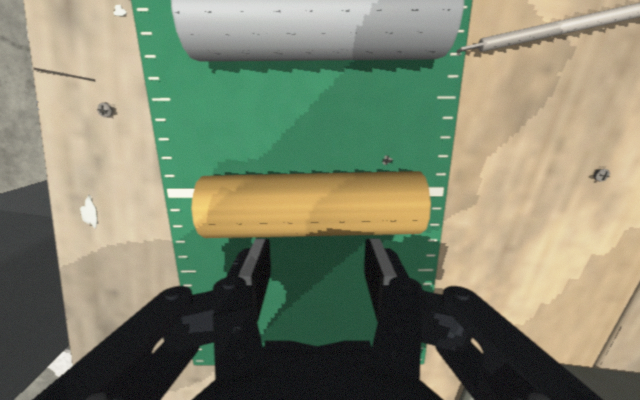

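The dowel is now at (311,205). Stubs of the line show at (180,193) on the left and (437,191) on the right, so it is a few mm short. My stub mask was too strict on the right, so I'll fix that and re-measure.

```bash
sed -i 's/(a>.008)&(a<.145)/(a>.001)\&(a<.165)/; s/stub=k&(.*$/stub=k\&(cv2.dilate(tan,np.ones((3,3)))[yy,xx]==0)/' h.py
python3 - <<'E'
from h import *
ends(); ends("top")
E
```

```text
wrist 12.93 stubs 237 164 line yaw 8.79 dowel ends off mm [-2.9  -0.98] dowel len 0.1222
top 12.97 stubs 31 0 line yaw 10.83 dowel ends off mm [-3.61 -5.72] dowel len 0.0606
```

```bash
python3 - <<'E'
from h import *
line_to(tcp(.083,-.0264,.019),feed=.01,ori=[180,0,97.6]); hold(.2); ends()
line_to(tcp(.083,-.045,.019),feed=.05); line_to(tcp(.083,-.115,.16),feed=.15,ori=[180,0,98.9])
hold(.2); ends(tag="w4")
E
```

```text
wrist 13.57 stubs 220 159 line yaw 8.69 dowel ends off mm [1.32 3.25] dowel len 0.1219
wrist 15.54 stubs 177 114 line yaw 8.74 dowel ends off mm [1.88 3.58] dowel len 0.1155
```

View pics/w4.png

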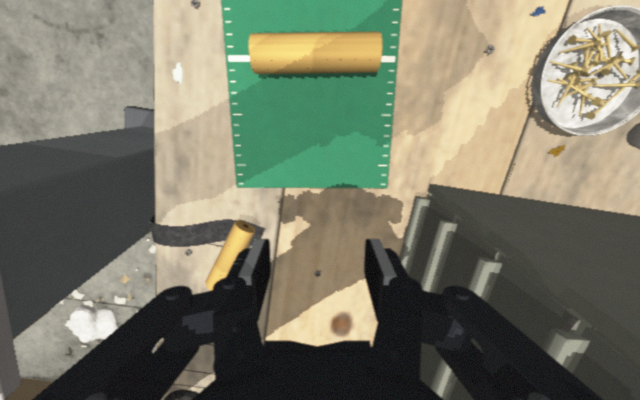

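It rolled a little farther after the push: the line stubs are at (238,59) and (390,59) and the dowel at (316,53), so it has gone past by about 2.7 mm. That is inside the tolerance but with little margin. I'll measure from straight above to remove the view bias.

```bash
python3 - <<'E'
from h import *
line_to(tcp(.083,-.077,.20),feed=.15); hold(.2); ends(tag="w5"); ends("top")
E
```

```text
wrist 16.31 stubs 120 90 line yaw 8.72 dowel ends off mm [1.61 3.4 ] dowel len 0.1144
top 16.36 stubs 29 6 line yaw 8.23 dowel ends off mm [1.39 3.42] dowel len 0.1111
```

View pics/w5.png

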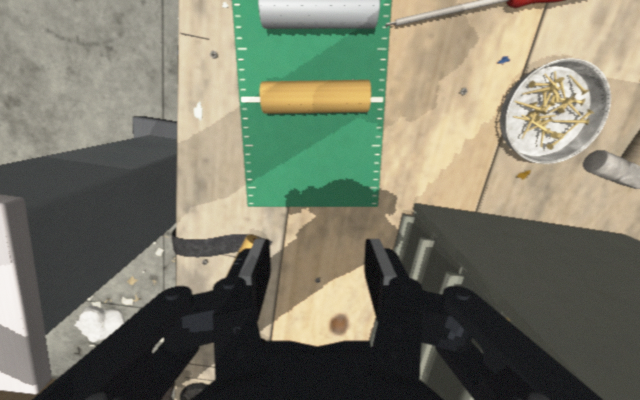

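The overhead wrist view (dowel at (315,97), line stubs at (250,100) and (377,99)) and the top camera agree. The dowel ends are about 1.5 mm and 3.4 mm from the line, at rest and within tolerance. The rod is still clear, and the robot is touching nothing. A correction would risk more than it would gain, so I'm handing in.

```bash
python3 - <<'E'
from h import *
hold(.3); print(ends("top")); print(close_job())
E
```

```text
top 16.71 stubs 29 6 line yaw 8.23 dowel ends off mm [1.39 3.42] dowel len 0.1111
[1.39363278 3.42382125]
the job is handed in; nothing more can be done
None
```

I rolled the dowel onto the white line, with its ends measured about 1.4 mm and 3.4 mm off the line's middle; the rod was never touched, and I handed the job in at about 17 s.

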